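# Exchange two vial trays between cooler and shaker and cover each

## Robot

A 7-joint arm with a two-finger parallel gripper is mounted at the origin on a cart in front of the work surface, level with it; the furniture and walls round the work are solid. World frame = base frame: x ahead of the robot, y to its left, z up, the work surface at z = 0. Lengths are in m, angles in rad, forces in N, time in s.
With the tool pointing down it reaches from about 0.4 to 0.875 m from the base axis. Payload 19.3 kg.
Tool frame: the origin (TCP) lies on the mounting face of the last link; the fingertips stand 173 mm ahead of it and the grasp point (between the pads) lies 155 mm ahead of it; z points along the fingers, y is the line along which they close (so a half turn about z gives the same grasp; the last joint's range is limited). The gripper opens to 85 mm and grips with 20 to 120 N. Pads are 22 mm wide; open, the fingers measure 114 mm over their backs; the gripper's body (76 mm by 85 mm) begins 54 mm behind the grasp point. The pads swing forward as they close: fully open they stand 13 mm farther back than shut.
Start: joints at [1.136, 0.521, -0.036, 1.599, 0.021, 1.021, -0.113], TCP at [0.223, -0.584, 0.405] pointing down, gripper open.
Joint ranges: [-2.91, 2.91], [-0.3, 2.13], [-1.5, 1.42], [0.17, 2.43], [-1.26, 4.41], [0.16, 1.93], [-2.52, 2.52]. Speed limits (rad/s): [1.89, 1.89, 2.39, 2.39, 3.01, 3.01, 3.01].

## Interface

Orientations are given as [roll, pitch, yaw] about the fixed x, y, z axes, in that order (R = Rz(yaw) Ry(pitch) Rx(roll)).
In Python, from workcell import bot, vision gives the robot as it stands.
- The arm moves only by the shell command python3 -m creep 'ROWS' [FORCE]. ROWS is JSON, a list that holds one entry, the list of rows, each a list of 7 numbers: the opening, from -1 (shut) to 1 (fully open), then the shift along the tool's x, y, z in cm, then the turn, a rotation vector about the tool's x, y, z in rad. In form: [[[grip, tx, ty, tz, rx, ry, rz], ...]]. A call has 1 to 12 rows; each row shifts and turns the commanded pose from where the row before left it, along the tool's axes as they then stand; what a row does not reach is not made up. A row lasts 1/8 s, in which the tool goes at most 62.5 mm and 10.7 degrees, less where a joint would pass 70% of its speed; a pose out of reach is approached as far as the arm can. A call with a gripper value outside its range is refused whole. The fingers move at their own pace and stop on an object; FORCE is the grip in N (left out, the last holds). Time passes only in rows, so rows that do not move let the fingers close. It gives the time, the measured TCP pose, the force, the opening and the grip force at its end, in the units of the state.
- bot.observe(): the state, without advancing time (a new reading comes with each control period).
- vision.grab_frame(name): name is "scene" or "top"; returns a dict with "image" (400x640x3 uint8, blue, green, red), "depth" (400x640 float32, m along the optical axis (not along the pixel's ray), 0 where there is no reading), "fovy" (degrees; the focal length in pixels is half the picture's height over the tangent of half this angle, whatever the lens; pixels are square), "cx", "cy" (the principal point, pixels), "cam_to_world" (4x4, takes a point from camera to world coordinates). Camera axes: x right, y down, z forward; pixel columns grow to the right and rows downward; lengths in m; the calibration is good to about 2 mm. A picture is of the moment at which its call begins.
- bot.job_done(): hands the job in; it is judged then, once.
The state is a dict: "clock": time; "qpos": joint angles; "qd": joint speeds; "joint_efforts": joint torques, N m; "position": TCP position; "tool_rot": TCP orientation; "force": force on the tool from outside, world axes, zero at the start; "moment": the same for the moment, N m; "grip_width": finger opening in m; "finger_force": force on a finger pad.
Only numpy, scipy, OpenCV 4.12 (cv2) and the standard library are available. Lean on these libraries where they do the work, as an engineer would, in place of code of your own. Each camera call takes 0.05 s, during which the arm holds its last target. There are 200 camera calls.

## Task

The two vial trays stand on each other's unit: exchange them (the empty parking plate is free to use on the way), so that the tray of eight large vials sits on the cooler and the tray of eighteen small vials on the shaker, each fully down over its register with the chamfered corners matched. Then close each tray with the cover that fits its vials, the tall one over the large vials and the low one over the small vials, chamfered corners matched and skirt fully down on the tray's shoulder. Keep the trays level and leave the bottles and the timer where they stand.

Things in the scene. Friction and masses are not known exactly. Their poses are not given: they have to be found in the camera images.
- cooler: White box 160 x 96 mm with finned flanks, front display and dark slots behind an aluminium top plate; fixed. Origin: on the worktop under the register's centre, x to its rear. Register: raised 91 x 45 mm, 7 mm high, slanted lead-in, long along x, two corners cut off at its +x end; a skirt fits over it one way only. Plate top, the tray's seat: 40 mm up. Holds the small-vial tray at the start.
- shaker: Grey base 154 x 92 mm, two black knobs in front (34 mm high), aluminium platform on short pillars; fixed. Origin: on the worktop under the register's centre, x to its rear. Register: raised 91 x 45 mm, 7 mm high, slanted lead-in, long along x, two corners cut off at its +x end; a skirt fits over it one way only. Platform top, the tray's seat: 36 mm up. Holds the large-vial tray at the start.
- parking_plate: Plain flat grey base 124 x 80 mm with an aluminium register, spare place for one tray, empty at the start; fixed. Origin: on the worktop under the register's centre, x to its rear. Register: raised 91 x 45 mm, 7 mm high, slanted lead-in, long along x, two corners cut off at its +x end; a skirt fits over it one way only. Plate top, the tray's seat: 10 mm up.
- small_vial_tray: White tray, 100 (x) x 54 mm (y), two corners cut off at its +x end. Origin: centre of underside. Hollow skirt below, 9 mm deep, 1.5 mm play all round on a register. Plain flanks 52.4 mm apart from 10 to 33 mm up: grip there. Shoulder at 34 mm, above it a chamfered step to 41 mm for a cover's skirt. 18 small black-capped vials (3 x 6, fixed in it), up to 49 mm. 0.22 kg.
- large_vial_tray: White tray, 100 (x) x 54 mm (y), two corners cut off at its +x end. Origin: centre of underside. Hollow skirt below, 9 mm deep, 1.5 mm play all round on a register. Plain flanks 52.4 mm apart from 10 to 33 mm up: grip there. Shoulder at 34 mm, above it a chamfered step to 41 mm for a cover's skirt. 8 large amber vials (2 x 4, fixed in it), up to 65 mm. 0.30 kg.
- low_cover: The lower grey cover, 100 (x) x 54 mm (y), two corners cut off at its +x end, open below, 1.5 mm play all round on a tray's step. Origin: centre of its lower rim. Grip rib in the middle of the roof: 44 mm along x, 12 mm wide, 18 mm high. Roof at 22 mm, rib top at 40 mm; too low for the large vials. Seated, its origin is 34 mm above the tray's. 50 g. Starts on the worktop.
- tall_cover: The taller grey cover, 100 (x) x 54 mm (y), two corners cut off at its +x end, open below, 1.5 mm play all round on a tray's step. Origin: centre of its lower rim. Grip rib in the middle of the roof: 44 mm along x, 12 mm wide, 18 mm high. Roof at 38 mm, rib top at 56 mm. Seated, its origin is 34 mm above the tray's. 70 g. Starts on the worktop.
- white_bottle: Small white capped bottle, 32 mm in diameter, 60 mm tall, between two of the tray places. Origin: centre of its underside. A bystander: leave it.
- amber_bottle: Brown capped bottle, 48 mm in diameter, 90 mm tall, near the right edge. Origin: centre of its underside. A bystander: leave it.
- bench_timer: Flat grey timer, 72 x 72 x 19 mm, between the covers. Origin: centre of its underside. A bystander: leave it.

How it is judged:
By the outcome, as a careful person would: the job done as asked, in the order asked, and still so for the second after the job is handed in, with the robot touching nothing.
It also fails if it takes over 128 s, if anything falls off the work surface, if the arm or the gripper's body presses on something with over 40 N, if the wrist force passes 120 N, or if a joint passes its speed limit or range.

## Working session

There is one attempt and no reset: what is moved stays moved. The work goes in short steps, Python scripts to look and compute and a shell command to move; the robot and the scene stay as the last step left them, time stands still between calls to the robot, and variables do not carry over. Pictures are saved under pics/ and viewed, at most 14 in all, crops included, and the job is handed in when it is done.

```bash
mkdir -p pics; ls; cat > h.py <<'E'
import numpy as np, cv2
from workcell import bot, vision
def grab(n):
    f=vision.grab_frame(n); return f
def world(f):
    h,w=f["depth"].shape; fl=h/2/np.tan(np.radians(f["fovy"])/2)
    u,v=np.meshgrid(np.arange(w),np.arange(h)); d=f["depth"]
    P=np.stack([(u-f["cx"])/fl*d,(v-f["cy"])/fl*d,d,np.ones_like(d)],-1)@np.array(f["cam_to_world"]).T
    P=P[...,:3]; P[d<=0]=np.nan; return P
E
python3 - <<'E'
from h import *
print(bot.observe())
for n in ("top","scene"):
    f=grab(n); cv2.imwrite(f"pics/{n}0.png",f["image"]); np.savez(f"{n}0.npz",**f)
    print(n,f["fovy"],f["cx"],f["cy"],np.round(f["cam_to_world"],3).tolist())
E
```

```text
pics
{'clock': 0.0, 'qpos': array([ 1.13582074,  0.52200592, -0.03635422,  1.59999697,  0.02122394,
        1.02109018, -0.11280842]), 'qd': array([-0.00052241, -0.0004187 ,  0.00213922,  0.00012641,  0.00051231,
        0.00053544,  0.00213571]), 'joint_efforts': array([ 1.11343181e-04, -9.27122784e+01,  1.98000491e+00, -3.69933164e+01,
        1.79764879e-02,  8.29708704e-03,  5.67030463e-05]), 'position': array([ 0.22290145, -0.58375295,  0.40413432]), 'tool_rot': array([-3.14048140e+00,  8.61548462e-05,  3.64792822e-01]), 'force': array([ 0.71173609, -0.0292644 ,  1.26171285]), 'moment': array([ 0.0473989 , -0.01342376, -0.00205647]), 'finger_force': 0.0, 'grip_width': 0.08491677394344556}
top 56.71683705660712 316.1679911100335 199.7548179423992 [[0.002, -0.993, 0.119, 0.397], [-1.0, -0.003, -0.008, -0.045], [0.009, -0.119, -0.993, 1.069], [0.0, 0.0, 0.0, 1.0]]
scene 50.210491022443634 324.33099356534893 201.55706022291886 [[-0.781, -0.274, 0.561, -0.037], [-0.624, 0.351, -0.698, 0.658], [-0.006, -0.896, -0.445, 0.529], [0.0, 0.0, 0.0, 1.0]]
```

View pics/top0.png

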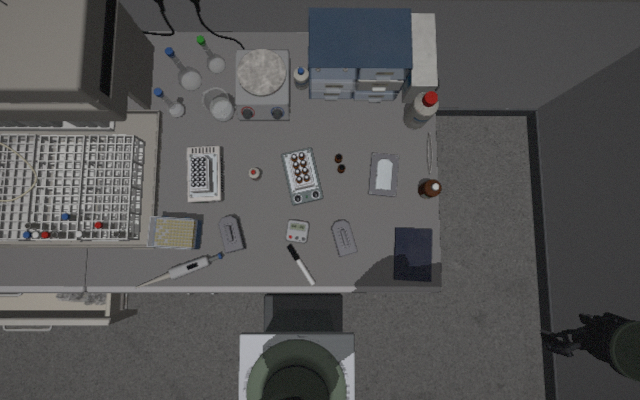

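View pics/scene0.png

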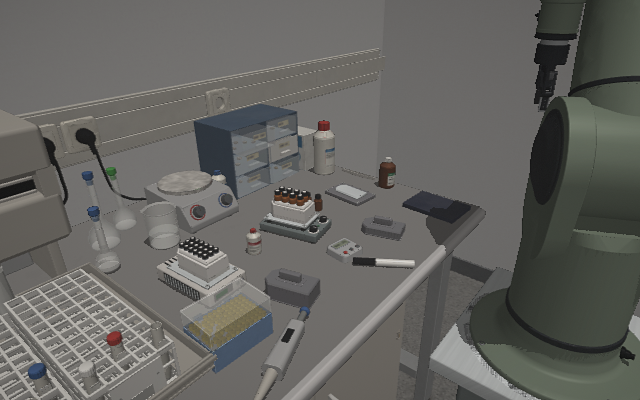

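The overhead view shows the cooler with the small tray at (204,174), the shaker with the large tray at (301,176) and the parking plate at (383,174). The covers are at (231,233) and (344,237), the timer at (298,231), the white bottle at (254,173) and the amber bottle at (429,188). In the scene view, the cover on the left (292,288) looks like the taller one.

```bash
cat > meas.py <<'E'
from h import *
def outline(P,c,zlo,zhi,r=0.075,big=True):
    m=(np.hypot(P[...,0]-c[0],P[...,1]-c[1])<r)&(P[...,2]>zlo)&(P[...,2]<zhi)
    n,l,st,_=cv2.connectedComponentsWithStats(m.astype(np.uint8),connectivity=8)
    if n<2: return None
    k=1+np.argmax(st[1:,4]); q=P[(l==k)] if big else P[m]
    (cx,cy),(w,h),a=cv2.minAreaRect((q[:,:2]*1000).astype(np.float32))
    if w<h: w,h,a=h,w,a+90
    a=(a+90)%180-90
    d=np.radians(a); R=np.array([[np.cos(d),np.sin(d)],[-np.sin(d),np.cos(d)]])
    L=(q[:,:2]*1000-[cx,cy])@R.T
    # width at the two ends -> chamfer
    e=[np.ptp(L[np.abs(L[:,0]-s*(w/2-3))<2.5][:,1]) for s in (-1,1)]
    return dict(c=(round(cx,1),round(cy,1)),size=(round(w,1),round(h,1)),yaw=round(a,1),endw_minus_plus=np.round(e,1),zmax=round(float(np.nanmax(q[:,2]))*1000,1),zmed=round(float(np.median(q[:,2]))*1000,1),n=len(q))
E
python3 - <<'E'
from meas import *
f=dict(np.load("top0.npz")); P=world(f)
for n,(u,v) in dict(cooler=(204,174),shaker=(301,176),park=(383,174),cL=(231,233),cR=(344,237),wb=(254,173),ab=(429,188),timer=(298,231)).items():
    print(n,np.round(P[v,u],3))
    c=P[v,u,:2]
    for zl in dict(cooler=(.030,.066,),shaker=(.028,.062,),park=(.005,.013),cL=(.010,.026,.045),cR=(.010,.026),wb=(.01,),ab=(.01,),timer=(.008,))[n]:
        print("   >",zl,outline(P,c,zl,0.2,0.095 if zl<.035 else .07))
im=cv2.resize(f["image"][130:270,180:450],None,fx=2.95,fy=2.95,interpolation=cv2.INTER_CUBIC)
cv2.imwrite("pics/c0.png",cv2.convertScaleAbs(im,alpha=1.6))
E
```

```text
cooler [0.583 0.247 0.09 ]
   > 0.03 {'c': (595.2, 263.6), 'size': (159.4, 97.6), 'yaw': 2.2, 'endw_minus_plus': array([88.3, 61.2]), 'zmax': 94.8, 'zmed': 41.9, 'n': 1852}
   > 0.066 {'c': (590.4, 263.9), 'size': (98.4, 53.2), 'yaw': 3.5, 'endw_minus_plus': array([53.1, 33.7]), 'zmax': 94.8, 'zmed': 82.3, 'n': 702}
shaker [ 0.581 -0.012  0.078]
   > 0.028 {'c': (605.0, -8.8), 'size': (119.2, 78.7), 'yaw': 13.9, 'endw_minus_plus': array([75.1, 11.8]), 'zmax': 107.1, 'zmed': 72.8, 'n': 1069}
   > 0.062 {'c': (601.9, -10.8), 'size': (97.1, 52.6), 'yaw': 12.8, 'endw_minus_plus': array([50.3, 34. ]), 'zmax': 107.1, 'zmed': 79.9, 'n': 654}
park [ 0.598 -0.247  0.018]
   > 0.005 {'c': (602.2, -251.8), 'size': (128.0, 82.3), 'yaw': -5.8, 'endw_minus_plus': array([76.4, 58.8]), 'zmax': 22.7, 'zmed': 12.5, 'n': 1156}
   > 0.013 {'c': (598.2, -247.9), 'size': (97.3, 52.6), 'yaw': -0.6, 'endw_minus_plus': array([ 8.1, 28.3]), 'zmax': 22.7, 'zmed': 17.7, 'n': 470}
cL [0.427 0.178 0.055]
   > 0.01 {'c': (427.6, 184.1), 'size': (99.0, 54.0), 'yaw': 15.4, 'endw_minus_plus': array([52.9, 33.6]), 'zm
[... 455 characters left out ...]
7]), 'zmax': 45.0, 'zmed': 22.9, 'n': 641}
   > 0.026 {'c': (415.6, -135.8), 'size': (48.9, 22.5), 'yaw': 13.8, 'endw_minus_plus': array([12.2, 10.2]), 'zmax': 45.0, 'zmed': 39.5, 'n': 82}
wb [0.592 0.118 0.059]
   > 0.01 {'c': (597.0, 119.9), 'size': (31.4, 29.7), 'yaw': 3.6, 'endw_minus_plus': array([21. , 16.3]), 'zmax': 62.8, 'zmed': 47.6, 'n': 129}
ab [ 0.55  -0.361  0.074]
   > 0.01 {'c': (552.4, -372.7), 'size': (47.1, 46.4), 'yaw': 2.2, 'endw_minus_plus': array([27.2, 26. ]), 'zmax': 95.0, 'zmed': 69.3, 'n': 341}
timer [ 0.434 -0.003  0.019]
   > 0.008 {'c': (435.6, -0.2), 'size': (62.3, 61.7), 'yaw': 81.8, 'endw_minus_plus': array([57.2, 54.4]), 'zmax': 25.1, 'zmed': 18.1, 'n': 465}
```

View pics/c0.png

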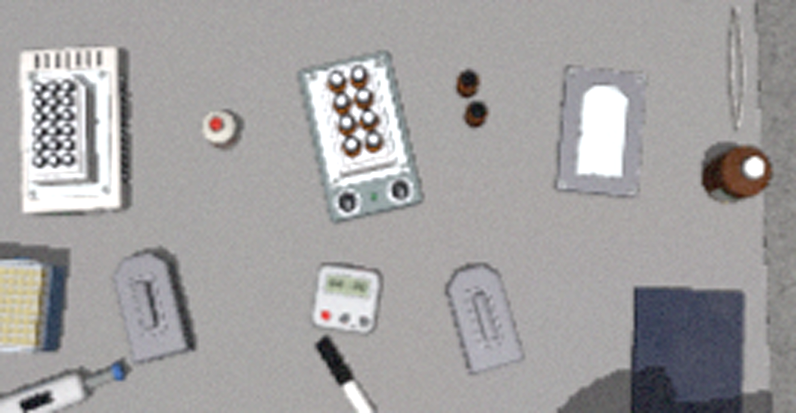

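The crop shows that every chamfered end points to the rear (up in the image, +x). The cooler tray is at crop (58,125), the shaker tray at (352,110), the parking register at (604,130), the tall cover at (150,305) and the low cover at (484,318). I'll refine the poses with averaged frames.

```bash
cat >> meas.py <<'E'
def hullpose(q):
    h=cv2.convexHull((q[:,:2]*1000).astype(np.float32)); m=cv2.moments(h)
    yaw=0.5*np.degrees(np.arctan2(2*m["mu11"],m["mu20"]-m["mu02"]))
    if m["m00"]<0: yaw=0.5*np.degrees(np.arctan2(-2*m["mu11"],-(m["mu20"]-m["mu02"])))
    return round(m["m10"]/m["m00"],1),round(m["m01"]/m["m00"],1),round(yaw,1),"area",round(abs(m["m00"]))
def top(N=8):
    fs=[grab("top") for _ in range(N)]; f=fs[0]
    d=np.stack([x["depth"] for x in fs]); d[d<=0]=np.nan
    f["depth"]=np.nan_to_num(np.nanmedian(d,0)).astype(np.float32)
    f["image"]=np.mean([x["image"] for x in fs],0).astype(np.uint8); return f,world(f)
def band(P,c,zlo,zhi,r=.065):
    m=(np.hypot(P[...,0]-c[0],P[...,1]-c[1])<r)&(P[...,2]>zlo)&(P[...,2]<zhi)
    n,l,st,_=cv2.connectedComponentsWithStats(m.astype(np.uint8),connectivity=4)
    return P[l==1+np.argmax(st[1:,4])]
E
python3 - <<'E'
from meas import *
f,P=top()
for n,c,lo,hi in (("small",(.590,.264),.068,.1),("large",(.602,-.011),.063,.12),("park plate",(.602,-.252),.005,.02),("park reg",(.600,-.250),.0135,.025),("tall",(.428,.184),.03,.07),("tallrib",(.428,.184),.047,.07),("low",(.418,-.132),.015,.06),("lowrib",(.418,-.132),.031,.06),("cooler",(.592,.264),.034,.1),("wbottle",(.597,.12),.03,.1)):
    q=band(P,c,lo,hi,.1 if n in("park plate","cooler") else .065); print(n,hullpose(q),np.round(np.nanpercentile(q[:,2],[5,50,95]),4),len(q))
# register by brightness
g=f["image"].min(2); m=(np.hypot(P[...,0]-.6,P[...,1]+.25)<.06)&(g>170)
print(g[174,383],g[160,372]);
ray=P[m]; cam=np.array(f["cam_to_world"])[:3,3]; s=(0.017-cam[2])/(ray[:,2]-cam[2]); q=cam+(ray-cam)*s[:,None]
print("reg white",hullpose(q),len(q))
print("table z",np.round(np.median(P[205:215,260:280,2]),4))
E
```

```text
small (588.7, 263.9, np.float64(3.0), 'area', 4817) [0.0739 0.0823 0.0907] 690
large (601.1, -11.0, np.float64(12.8), 'area', 4908) [0.0702 0.0789 0.1025] 662
park plate (600.2, -250.4, np.float64(-4.7), 'area', 9778) [0.0094 0.0116 0.0185] 1157
park reg (599.4, -250.2, np.float64(-5.0), 'area', 3769) [0.0155 0.0177 0.019 ] 459
tall (426.2, 183.7, np.float64(15.5), 'area', 4988) [0.0364 0.039  0.0566] 675
tallrib (427.4, 183.4, np.float64(13.7), 'area', 453) [0.0481 0.0564 0.0578] 79
low (415.8, -132.5, np.float64(16.0), 'area', 4936) [0.0208 0.0228 0.0403] 640
lowrib (417.2, -132.0, np.float64(16.0), 'area', 458) [0.0377 0.0403 0.0416] 69
cooler (596.7, 264.2, np.float64(3.5), 'area', 14816) [0.0354 0.0414 0.0902] 1844
wbottle (596.9, 120.6, np.float64(7.7), 'area', 722) [0.0343 0.0478 0.0607] 113
162 97Traceback (most recent call last):
  File "<stdin>", line 9, in <module>
  File "meas.py", line 19, in hullpose
    return round(m["m10"]/m["m00"],1),round(m["m01"]/m["m00"],1),round(yaw,1),"area",round(abs(m["m00"]))
                 ~~~~~~~~^~~~~~~~~
ZeroDivisionError: float division by zero
```

```bash
cat > to.py <<'E'
# python3 to.py X Y Z YAWdeg : remaining shift (cm) in the tool axes now, turn left, (mm, deg goal, TCP)
import sys; import numpy as np
from workcell import bot
from scipy.spatial.transform import Rotation as R
s=bot.observe(); p=np.array(s["position"]); r=R.from_euler("xyz",s["tool_rot"])
g=np.array([float(a) for a in sys.argv[1:4]])/1000; gr=R.from_euler("xyz",[np.pi,0,np.radians(float(sys.argv[4]))])
print("t cm",np.round(r.inv().apply(g-p)*100,2),"turn",np.round((r.inv()*gr).as_rotvec(),3),"| in goal axes",np.round(gr.inv().apply(g-p)*100,2))
print("clk",round(s["clock"],2),"pos",np.round(p*1000,1),"rpy",np.round(np.degrees(s["tool_rot"]),2),"F",np.round(s["force"],1),"M",np.round(s["moment"],2),"w",round(s["grip_width"]*1000,1),"ff",round(s["finger_force"],1),"q",np.round(s["qpos"],2))
E
python3 -m creep '[[[1,2,0,0,0,0,0.1],[1,4,0,0,0,0,0.1],[1,5,-1,0,0,0,0.1],[1,5,-2,0,0,0,0],[1,5,-3,0,0,0,0],[1,5,-4,0,0,0,0],[1,4,-5,0,0,0,0],[1,3,-5,0,0,0,0],[1,2,-5,0,0,0,0],[1,1,-5,0,0,0,0],[1,0,-5,0,0,0,0],[1,0,-5,0,0,0,0]]]' 40; python3 to.py 588.7 263.9 330 3
```

```text
clock: 2.0
position: [0.55, -0.1435, 0.4048]
tool_rot: [3.142, -0.0, 0.065]
force: [1.1, 0.3, -0.1]
grip_width: 0.0853
finger_force: 0.0
t cm [  6.5  -40.4    7.48] turn [ 0.    -0.     0.012] | in goal axes [  6.   -40.48   7.48]
clk 2.0 pos [ 550.  -143.5  404.8] rpy [ 1.80e+02 -1.00e-02  3.72e+00] F [ 1.1  0.3 -0.1] M [-0.03 -0.02 -0.02] w 85.3 ff 0.0 q [ 0.19  0.43 -0.05  1.75  0.02  0.96 -1.38]
```

```bash
python3 -m creep '[[[1,0.5,-4,0,0,0,0.012],[1,0.7,-5,0,0,0,0],[1,0.7,-5,0,0,0,0],[1,0.7,-5,0,0,0,0],[1,0.7,-5,0,0,0,0],[1,0.7,-5,1,0,0,0],[1,0.7,-5,2,0,0,0],[1,0.7,-4,2,0,0,0],[1,0.6,-2.5,2.5,0,0,0],[1,0,0,0,0,0,0]]]' 40; python3 to.py 588.7 263.9 215 3
```

```text
clock: 3.25
position: [0.5874, 0.2644, 0.3276]
tool_rot: [3.141, 0.003, 0.056]
force: [-1.0, -0.7, 0.4]
grip_width: 0.0852
finger_force: 0.0
t cm [ 0.16  0.05 11.26] turn [0.    0.003 0.003] | in goal axes [ 0.12  0.06 11.26]
clk 3.25 pos [587.4 264.4 327.6] rpy [1.7998e+02 1.7000e-01 3.1900e+00] F [-1.  -0.7  0.4] M [-0.07  0.03 -0.01] w 85.2 ff 0.0 q [-0.44  0.64 -0.11  1.61  0.09  0.9  -2.1 ]
```

```bash
python3 -m creep '[[[1,0.1,0,2,0,0,0],[1,0,0,3,0,0,0],[1,0,0,3,0,0,0],[1,0,0,2,0,0,0],[1,0,0,1.2,0,0,0],[1,0,0,0,0,0,0]]]' 40; python3 to.py 588.7 263.9 215 3; python3 -m creep '[[[-0.3,0,0,0,0,0,0],[-0.3,0,0,0,0,0,0],[-0.3,0,0,0,0,0,0],[-0.3,0,0,0,0,0,0],[-0.3,0,0,0,0,0,0],[-0.3,0,0,0,0,0,0]]]' 40; python3 to.py 588.7 263.9 215 3
```

```text
clock: 4.0
position: [0.5893, 0.2623, 0.2174]
tool_rot: [3.141, 0.001, 0.052]
force: [0.0, -0.6, -0.2]
grip_width: 0.0854
finger_force: 0.0
t cm [-0.05 -0.16  0.24] turn [0.    0.001 0.   ] | in goal axes [-0.05 -0.16  0.24]
clk 4.0 pos [589.3 262.3 217.4] rpy [1.7998e+02 3.0000e-02 3.0100e+00] F [ 0.  -0.6 -0.2] M [ 0.01 -0.03 -0.03] w 85.4 ff 0.0 q [-0.44  0.78 -0.1   1.66  0.11  0.7  -2.12]
clock: 4.75
position: [0.5895, 0.2641, 0.2193]
tool_rot: [-3.139, -0.003, 0.054]
force: [-2.7, 5.6, 9.7]
grip_width: 0.0522
finger_force: 42.7
t cm [-0.08  0.01  0.43] turn [-0.003 -0.003  0.001] | in goal axes [-0.08  0.01  0.43]
clk 4.75 pos [589.5 264.1 219.3] rpy [-1.7983e+02 -1.4000e-01  3.0700e+00] F [-2.7  5.6  9.7] M [1.58 0.39 0.03] w 52.2 ff 42.7 q [-0.45  0.78 -0.1   1.66  0.11  0.7  -2.12]
```

```bash
python3 -m creep '[[[-0.3,0,0,-0.5,0,0,0],[-0.3,0,0,-1,0,0,0],[-0.3,0,0,-1.5,0,0,0],[-0.3,0,0,-2,0,0,0],[-0.3,0,0,-3,0,0,0],[-0.3,0,1,-2,0,0,0.02],[-0.3,0,2,-1,0,0,0.02],[-0.3,0,3.5,0,0,0,0.03],[-0.3,0,4.5,0,0,0,0.03],[-0.3,0,4.5,0,0,0,0.04],[-0.3,0,4.5,0,0,0,0],[-0.3,0,4.5,0,0,0,0]]]' 60; python3 to.py 600.3 -250.3 210 -4.7
```

```text
clock: 6.25
position: [0.5793, 0.0149, 0.3275]
tool_rot: [3.141, 0.001, -0.089]
force: [1.7, -0.2, -2.3]
grip_width: 0.0522
finger_force: 64.3
t cm [ 4.47 26.22 11.76] turn [ 0.001  0.001 -0.007] | in goal axes [ 4.27 26.26 11.75]
clk 6.25 pos [579.3  14.9 327.5] rpy [ 1.7996e+02  4.0000e-02 -5.1200e+00] F [ 1.7 -0.2 -2.3] M [-0.02 -0.05 -0.01] w 52.2 ff 64.3 q [-0.08  0.54 -0.07  1.79  0.05  0.81 -1.84]
```

```bash
python3 -m creep '[[[-0.3,0.5,4,0,0,0,-0.005],[-0.3,0.7,4.5,0,0,0,0],[-0.3,0.7,4.5,0,0,0,0],[-0.3,0.7,4.5,0,0,0,0],[-0.3,0.7,4,0,0,0,0],[-0.3,0.7,3,2,0,0,0],[-0.3,0.3,1.7,3,0,0,0],[-0.3,0,0,3,0,0,0],[-0.3,0,0,2,0,0,0],[-0.3,0,0,1,0,0,0],[-0.3,0,0,0,0,0,0],[-0.3,0,0,0,0,0,0]]]' 60; python3 to.py 600.3 -250.3 190 -4.75; python3 to.py 600.3 -250.3 190 -4.75|tail -1
```

```text
clock: 7.75
position: [0.6016, -0.2467, 0.2187]
tool_rot: [3.141, -0.001, -0.082]
force: [0.0, -0.3, -2.3]
grip_width: 0.052
finger_force: 64.2
t cm [-0.1   0.37  2.87] turn [ 0.    -0.001  0.001] | in goal axes [-0.1   0.37  2.87]
clk 7.75 pos [ 601.6 -246.7  218.7] rpy [ 1.7998e+02 -7.0000e-02 -4.7100e+00] F [ 0.  -0.3 -2.3] M [-0.05  0.01  0.01] w 52.0 ff 64.2 q [ 0.33  0.79 -0.06  1.65  0.06  0.71 -1.4 ]
clk 7.75 pos [ 601.6 -246.7  218.7] rpy [ 1.7998e+02 -7.0000e-02 -4.7100e+00] F [ 0.  -0.3 -2.3] M [-0.05  0.01  0.01] w 52.0 ff 64.2 q [ 0.33  0.79 -0.06  1.65  0.06  0.71 -1.4 ]
```

```bash
python3 -m creep '[[[-0.3,-0.1,0.33,0,0,0,0],[-0.3,0,0,0.8,0,0,0],[-0.3,0,0,0.7,0,0,0],[-0.3,0,0,0.4,0,0,0],[-0.3,0,0,0,0,0,0]]]' 60; python3 to.py 600.3 -250.3 190 -4.75;python3 -m creep '[[[-0.3,0,0,0.2,0,0,0],[-0.3,0,0,0.2,0,0,0],[-0.3,0,0,0,0,0,0]]]' 60; python3 to.py 600.3 -250.3 190 -4.75
```

```text
clock: 8.38
position: [0.5999, -0.2498, 0.1982]
tool_rot: [-3.141, 0.001, -0.082]
force: [0.4, -0.2, -2.4]
grip_width: 0.0521
finger_force: 64.3
t cm [0.05 0.05 0.82] turn [-0.     0.001  0.001] | in goal axes [0.05 0.05 0.82]
clk 8.38 pos [ 599.9 -249.8  198.2] rpy [-1.7999e+02  4.0000e-02 -4.7100e+00] F [ 0.4 -0.2 -2.4] M [-0.04  0.01  0.04] w 52.1 ff 64.3 q [ 0.34  0.82 -0.05  1.65  0.06  0.67 -1.4 ]
clock: 8.75
position: [0.5999, -0.2499, 0.1946]
tool_rot: [-3.142, 0.0, -0.082]
force: [0.3, 0.2, -2.3]
grip_width: 0.0518
finger_force: 64.3
t cm [0.04 0.04 0.46] turn [-0.     0.     0.001] | in goal axes [0.04 0.04 0.46]
clk 8.75 pos [ 599.9 -249.9  194.6] rpy [-1.80e+02  1.00e-02 -4.71e+00] F [ 0.3  0.2 -2.3] M [-0.01  0.05  0.02] w 51.8 ff 64.3 q [ 0.34  0.82 -0.05  1.65  0.06  0.67 -1.4 ]
```

```bash
python3 -m creep '[[[-0.3,0,0,0.2,0,0,0],[-0.3,0,0,0.2,0,0,0],[-0.3,0,0,0,0,0,0]]]' 60; python3 to.py 600.3 -250.3 190 -4.75;python3 -m creep '[[[-0.3,0,0,0.15,0,0,0],[-0.3,0,0,0,0,0,0]]]' 60
```

```text
clock: 9.12
position: [0.5999, -0.2499, 0.1905]
tool_rot: [-3.142, 0.0, -0.082]
force: [0.0, 0.2, -3.1]
grip_width: 0.0522
finger_force: 64.3
t cm [0.04 0.04 0.05] turn [-0.     0.     0.001] | in goal axes [0.04 0.04 0.05]
clk 9.12 pos [ 599.9 -249.9  190.5] rpy [-1.80e+02  1.00e-02 -4.71e+00] F [ 0.   0.2 -3.1] M [-0.02  0.02  0.04] w 52.2 ff 64.3 q [ 0.34  0.83 -0.05  1.65  0.07  0.66 -1.4 ]
clock: 9.38
position: [0.6, -0.2499, 0.1896]
tool_rot: [3.142, -0.0, -0.082]
force: [-1.8, 0.6, 5.2]
grip_width: 0.0522
finger_force: 65.1
```

```bash
python3 -m creep '[[[0.2,0,0,0,0,0,0],[1,0,0,0,0,0,0],[1,0,0,0,0,0,0],[1,0,0,-1,0,0,0],[1,0,0,-2,0,0,0],[1,0,0,-4,0,0,0],[1,0,0,-4,0,0,0],[1,0,0,-4,0,0,-0.1],[1,0,-3,0,0,0,-0.1],[1,1,-5,0,0,0,-0.1],[1,1,-5,0,0,0,0],[1,1,-5,0,0,0,0]]]' 60; python3 to.py 601.1 -11 215 12.8
```

```text
clock: 10.88
position: [0.6012, -0.0657, 0.3409]
tool_rot: [3.141, -0.002, 0.217]
force: [0.1, -0.1, 0.5]
grip_width: 0.0855
finger_force: 0.0
t cm [ 1.15 -5.35 12.59] turn [ 0.001 -0.002 -0.006] | in goal axes [ 1.2  -5.33 12.59]
clk 10.88 pos [601.2 -65.7 340.9] rpy [ 1.7997e+02 -9.0000e-02  1.2460e+01] F [ 0.1 -0.1  0.5] M [ 0.01 -0.07  0.08] w 85.5 ff 0.0 q [ 0.12  0.56 -0.15  1.71  0.11  0.87 -1.44]
```

```bash
python3 -m creep '[[[1,0.6,-2.5,0,0,0,-0.006],[1,0.6,-2.8,0,0,0,0],[1,0,0,0,0,0,0],[1,0,0,3,0,0,0],[1,0,0,4,0,0,0],[1,0,0,2,0,0,0],[1,0,0,0,0,0,0]]]' 60; python3 to.py 601.1 -11 215 12.8
python3 - <<'E'
from meas import *
f,P=top(); q=band(P,(.6,-.25),.04,.07); print(hullpose(q),np.round(np.nanpercentile(q[:,2],[2,25,50,95]),4))
E
```

```text
clock: 11.75
position: [0.6013, -0.0136, 0.2489]
tool_rot: [3.141, 0.002, 0.223]
force: [0.2, -1.1, 1.0]
grip_width: 0.0854
finger_force: 0.0
t cm [ 0.05 -0.25  3.39] turn [ 0.     0.002 -0.   ] | in goal axes [ 0.04 -0.25  3.39]
clk 11.75 pos [601.3 -13.6 248.9] rpy [1.7999e+02 1.0000e-01 1.2780e+01] F [ 0.2 -1.1  1. ] M [-0.   -0.   -0.02] w 85.4 ff 0.0 q [ 0.02  0.69 -0.14  1.77  0.14  0.69 -1.55]
(599.5, -250.8, np.float64(-4.9), 'area', 4904) [0.0432 0.0494 0.0523 0.0607]
```

```bash
python3 -m creep '[[[1,0,-0.22,1,0,0,0],[1,0,0,1.5,0,0,0],[1,0,0,0.9,0,0,0],[1,0,0,0,0,0,0],[-0.3,0,0,0,0,0,0],[-0.3,0,0,0,0,0,0],[-0.3,0,0,0,0,0,0],[-0.3,0,0,0,0,0,0],[-0.3,0,0,0,0,0,0],[-0.3,0,0,0,0,0,0]]]' 60; python3 to.py 601.1 -11 215 12.8
```

```text
clock: 13.4
position: [0.6012, -0.0106, 0.216]
tool_rot: [3.141, -0.001, 0.224]
force: [-2.4, -0.9, 8.6]
grip_width: 0.0519
finger_force: 63.5
t cm [-0.02  0.04  0.1 ] turn [ 0.    -0.001  0.   ] | in goal axes [-0.02  0.04  0.1 ]
clk 13.4 pos [601.2 -10.6 216. ] rpy [ 1.7999e+02 -5.0000e-02  1.2820e+01] F [-2.4 -0.9  8.6] M [0.17 0.6  0.05] w 51.9 ff 63.5 q [ 0.01  0.73 -0.13  1.79  0.15  0.63 -1.56]
```

```bash
python3 -m creep '[[[-0.3,0,0,-0.5,0,0,0],[-0.3,0,0,-1,0,0,0],[-0.3,0,0,-1.5,0,0,0],[-0.3,0,0,-2.5,0,0,0],[-0.3,0,0,-3,0,0,0],[-0.3,0,-1,-2,0,0,0.03],[-0.3,-0.2,-2,-1,0,0,0.04],[-0.3,-0.2,-3.5,0,0,0,0.05],[-0.3,-0.2,-4.5,0,0,0,0.05],[-0.3,-0.2,-4.5,0,0,0,0],[-0.3,-0.2,-4.5,0,0,0,0],[-0.3,0,-3.5,0,0,0,0]]]' 60; python3 to.py 588.7 264 243 3.2
```

```text
clock: 14.9
position: [0.5673, 0.2245, 0.3307]
tool_rot: [-3.141, 0.0, 0.054]
force: [-0.4, 0.0, -3.1]
grip_width: 0.052
finger_force: 63.6
t cm [ 2.35 -3.82  8.77] turn [-0.001  0.    -0.002] | in goal axes [ 2.36 -3.82  8.77]
clk 14.9 pos [567.3 224.5 330.7] rpy [-1.7996e+02  1.0000e-02  3.1100e+00] F [-0.4  0.  -3.1] M [ 0.03 -0.03  0.03] w 52.0 ff 63.6 q [-0.39  0.58 -0.13  1.7   0.09  0.86 -2.07]
```

```bash
python3 -m creep '[[[-0.3,0.9,-1.5,0,0,0,0],[-0.3,0.9,-1.5,1,0,0,0],[-0.3,0.5,-0.7,2,0,0,0],[-0.3,0,0,2.5,0,0,0],[-0.3,0,0,2,0,0,0],[-0.3,0,0,1.2,0,0,0],[-0.3,0,0,0,0,0,0],[-0.3,0,0,0,0,0,0]]]' 60; python3 to.py 588.7 264 220 3.2
```

```text
clock: 15.9
position: [0.5895, 0.26, 0.2439]
tool_rot: [-3.141, -0.001, 0.054]
force: [-0.7, 0.2, -2.1]
grip_width: 0.052
finger_force: 63.5
t cm [-0.07 -0.4   2.39] turn [-0.    -0.001 -0.002] | in goal axes [-0.06 -0.4   2.39]
clk 15.9 pos [589.5 260.  243.9] rpy [-1.7998e+02 -5.0000e-02  3.0700e+00] F [-0.7  0.2 -2.1] M [ 0.01 -0.03 -0.01] w 52.0 ff 63.5 q [-0.43  0.74 -0.11  1.66  0.11  0.75 -2.12]
```

```bash
python3 -m creep '[[[-0.3,-0.05,-0.38,0,0,0,0],[-0.3,0,0,0.7,0,0,0],[-0.3,0,0,0.5,0,0,0],[-0.3,0,0,0.3,0,0,0],[-0.3,0,0,0,0,0,0]]]' 60; python3 to.py 588.7 264 220 3.2; python3 -m creep '[[[-0.3,0,0,0.2,0,0,0],[-0.3,0,0,0.2,0,0,0],[-0.3,0,0,0,0,0,0]]]' 60;
```

```text
clock: 16.52
position: [0.5885, 0.2637, 0.2279]
tool_rot: [3.141, 0.0, 0.054]
force: [-0.1, -0.9, -3.3]
grip_width: 0.0518
finger_force: 63.6
t cm [ 0.02 -0.03  0.79] turn [ 0.     0.    -0.002] | in goal axes [ 0.02 -0.03  0.79]
clk 16.52 pos [588.5 263.7 227.9] rpy [1.7999e+02 3.0000e-02 3.0800e+00] F [-0.1 -0.9 -3.3] M [0.01 0.03 0.  ] w 51.8 ff 63.6 q [-0.44  0.77 -0.11  1.66  0.12  0.72 -2.13]
clock: 16.9
position: [0.5886, 0.2638, 0.2241]
tool_rot: [3.142, 0.0, 0.054]
force: [0.1, 0.5, -3.0]
grip_width: 0.0517
finger_force: 63.6
```

```bash
python3 -m creep '[[[-0.3,0,0,0.2,0,0,0],[-0.3,0,0,0.15,0,0,0],[-0.3,0,0,0,0,0,0]]]' 60;  python3 -m creep '[[[-0.3,0,0,0.1,0,0,0],[-0.3,0,0,0,0,0,0]]]' 60;
```

```text
clock: 17.27
position: [0.5885, 0.2642, 0.2206]
tool_rot: [-3.141, -0.0, 0.054]
force: [-0.0, 4.9, -4.2]
grip_width: 0.0523
finger_force: 63.5
clock: 17.52
position: [0.5885, 0.2642, 0.2201]
tool_rot: [-3.141, -0.0, 0.054]
force: [-1.6, 5.2, 3.3]
grip_width: 0.0516
finger_force: 64.4
```

```bash
python3 -m creep '[[[0.2,0,0,0,0,0,0],[1,0,0,0,0,0,0],[1,0,0,0,0,0,0],[1,0,0,-1,0,0,0],[1,0,0,-3,0,0,0],[1,0,0,-4,0,0,0],[1,0,0,-3,0,0,0.07],[1,0,3,0,0,0,0.07],[1,0,5,0,0,0,0],[1,0,5,0,0,0,0],[1,0,5,0,0,0,0],[1,0,5,0,0,0,0]]]' 60; python3 to.py 600 -250 280 -4.7
python3 - <<'E'
from meas import *
f,P=top(); q=band(P,(.5887,.264),.069,.12); print(hullpose(q),np.round(np.nanpercentile(q[:,2],[2,25,50,95]),4))
q=band(P,(.601,-.011),.031,.06,.08); print("shaker",hullpose(q),np.round(np.nanpercentile(q[:,2],[2,25,50,95]),4))
q=band(P,(.601,-.011),.0395,.06,.065); print("shaker reg",hullpose(q),np.round(np.nanpercentile(q[:,2],[2,25,50,95]),4))
E
```

```text
clock: 19.02
position: [0.5701, 0.0318, 0.3296]
tool_rot: [3.141, 0.001, -0.088]
force: [1.3, -0.4, -1.2]
grip_width: 0.0856
finger_force: 0.0
t cm [ 5.45 27.81  4.97] turn [ 0.001  0.001 -0.006] | in goal axes [ 5.29 27.84  4.96]
clk 19.02 pos [570.1  31.8 329.6] rpy [ 1.7997e+02  3.0000e-02 -5.0300e+00] F [ 1.3 -0.4 -1.2] M [-0.03 -0.04 -0.05] w 85.6 ff 0.0 q [-0.1   0.53 -0.08  1.81  0.06  0.8  -1.87]
(587.9, 261.8, np.float64(1.4), 'area', 4750) [0.0708 0.0802 0.0888 0.1067]
shaker (607.6, -39.7, np.float64(12.6), 'area', 1845) [0.0356 0.0367 0.0374 0.0404]
shaker reg (636.2, -25.0, np.float64(0.3), 'area', 0) [0.0416 0.0422 0.0428 0.043 ]
```

```bash
python3 -m creep '[[[1,0.8,4,0,0,0,-0.006],[1,0.9,5,0,0,0,0],[1,0.9,5,0,0,0,0],[1,0.9,5,0,0,0,0],[1,0.9,4,0,0,0,0],[1,0.7,3,1.5,0,0,0],[1,0.3,1.9,3.5,0,0,0],[1,0,0,2,0,0,0],[1,0,0,0,0,0,0],[1,0,0,0,0,0,0]]]' 60; python3 to.py 600 -250 190 -4.7
python3 - <<'E'
from meas import *
f,P=top(); q=band(P,(.5887,.264),.069,.12); print(hullpose(q),np.round(np.nanpercentile(q[:,2],[2,25,50,95]),4))
q=band(P,(.601,-.011),.031,.06,.09); print("shaker",hullpose(q),np.round(np.nanpercentile(q[:,2],[2,25,50,95]),4))
q=band(P,(.601,-.011),.0395,.06,.065); print("shaker reg",hullpose(q),np.round(np.nanpercentile(q[:,2],[2,25,50,95]),4))
im=cv2.resize(f["image"][130:270,180:450],None,fx=2.95,fy=2.95,interpolation=cv2.INTER_CUBIC)
cv2.imwrite("pics/c1.png",cv2.convertScaleAbs(im,alpha=1.6))
E
```

```text
clock: 20.68
position: [0.6027, -0.2469, 0.2608]
tool_rot: [-3.141, -0.001, -0.079]
force: [0.1, -0.4, -0.6]
grip_width: 0.0855
finger_force: 0.0
t cm [-0.25  0.33  7.07] turn [-0.    -0.001  0.003] | in goal axes [-0.24  0.33  7.08]
clk 20.68 pos [ 602.7 -246.9  260.8] rpy [-1.7999e+02 -7.0000e-02 -4.5100e+00] F [ 0.1 -0.4 -0.6] M [ 0.01 -0.03  0.02] w 85.5 ff 0.0 q [ 0.34  0.73 -0.06  1.63  0.06  0.78 -1.4 ]
(587.9, 261.7, np.float64(1.8), 'area', 4738) [0.0711 0.0803 0.0884 0.1066]
shaker (602.9, -10.6, np.float64(13.0), 'area', 8584) [0.0354 0.0368 0.0381 0.0447]
shaker reg (601.8, -10.9, np.float64(13.2), 'area', 3865) [0.0405 0.043  0.0436 0.0451]
```

View pics/c1.png

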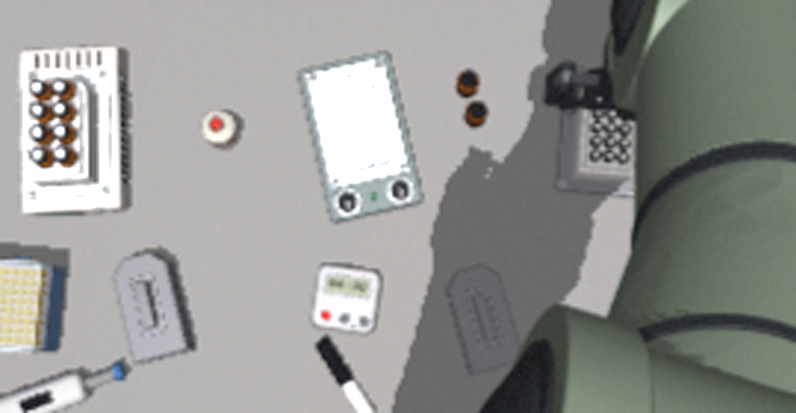

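The large tray is on the cooler at crop (58,125), chamfer to the rear. The shaker is empty at (355,120), and the small tray waits on the parking plate at (610,140) under the gripper.

```bash
python3 -m creep '[[[1,-0.25,0.32,2,0,0,0.003],[1,0,0,3,0,0,0],[1,0,0,1.4,0,0,0],[1,0,0,0.5,0,0,0],[1,0,0,0,0,0,0]]]' 60; python3 to.py 600 -250 190 -4.7;  python3 -m creep '[[[-0.3,0,0,0,0,0,0],[-0.3,0,0,0,0,0,0],[-0.3,0,0,0,0,0,0],[-0.3,0,0,0,0,0,0],[-0.3,0,0,0,0,0,0],[-0.3,0,0,0,0,0,0]]]' 60; python3 to.py 600 -250 190 -4.7
```

```text
clock: 21.7
position: [0.5994, -0.251, 0.1908]
tool_rot: [3.142, -0.0, -0.083]
force: [-0.8, -0.3, -0.3]
grip_width: 0.0851
finger_force: 0.0
t cm [ 0.05 -0.1   0.08] turn [ 0.    -0.    -0.001] | in goal axes [ 0.05 -0.1   0.08]
clk 21.7 pos [ 599.4 -251.   190.8] rpy [180.    -0.    -4.77] F [-0.8 -0.3 -0.3] M [ 0.01  0.02 -0.  ] w 85.1 ff 0.0 q [ 0.34  0.83 -0.06  1.65  0.07  0.66 -1.4 ]
clock: 22.45
position: [0.5996, -0.2508, 0.1918]
tool_rot: [-3.141, -0.001, -0.083]
force: [-1.9, 1.9, 10.3]
grip_width: 0.052
finger_force: 62.7
t cm [ 0.03 -0.08  0.18] turn [-0.    -0.001 -0.001] | in goal axes [ 0.03 -0.08  0.18]
clk 22.45 pos [ 599.6 -250.8  191.8] rpy [-1.7999e+02 -6.0000e-02 -4.7800e+00] F [-1.9  1.9 10.3] M [ 0.86  0.57 -0.28] w 52.0 ff 62.7 q [ 0.34  0.83 -0.06  1.65  0.07  0.66 -1.4 ]
```

```bash
python3 -m creep '[[[-0.3,0,0,-0.5,0,0,0],[-0.3,0,0,-1,0,0,0],[-0.3,0,0,-1.5,0,0,0],[-0.3,0,0,-3,0,0,0],[-0.3,0,0,-4,0,0,0],[-0.3,0,-1,-2,0,0,-0.07],[-0.3,0,-2,-1,0,0,-0.08],[-0.3,0,-3.5,0,0,0,-0.08],[-0.3,0.5,-4.5,0,0,0,-0.08],[-0.3,0.5,-4.5,0,0,0,0],[-0.3,0.7,-4,0,0,0,0],[-0.3,0.7,-3,0,0,0,0]]]' 60; python3 to.py 601.6 -10.9 240 13
```

```text
clock: 23.95
position: [0.5879, -0.0203, 0.3198]
tool_rot: [-3.14, 0.001, 0.232]
force: [0.5, -0.5, -0.3]
grip_width: 0.0517
finger_force: 63.8
t cm [ 1.56 -0.59  7.98] turn [-0.001  0.001  0.005] | in goal axes [ 1.54 -0.61  7.98]
clk 23.95 pos [587.9 -20.3 319.8] rpy [-1.7992e+02  9.0000e-02  1.3290e+01] F [ 0.5 -0.5 -0.3] M [-0.   -0.05  0.  ] w 51.7 ff 63.8 q [ 0.05  0.57 -0.16  1.77  0.12  0.81 -1.51]
```

```bash
python3 -m creep '[[[-0.3,0.9,-0.3,1,0,0,0.005],[-0.3,0.6,-0.3,2,0,0,0],[-0.3,0,0,2,0,0,0],[-0.3,0,0,2,0,0,0],[-0.3,0,0,1,0,0,0],[-0.3,0,0,0,0,0,0],[-0.3,0,0,0,0,0,0]]]' 60; python3 to.py 601.6 -10.9 217 13
```

```text
clock: 24.82
position: [0.6025, -0.0154, 0.2411]
tool_rot: [3.141, -0.001, 0.222]
force: [-0.9, 0.7, -1.2]
grip_width: 0.0517
finger_force: 63.8
t cm [ 0.01 -0.46  2.41] turn [ 0.    -0.001 -0.005] | in goal axes [ 0.01 -0.46  2.41]
clk 24.82 pos [602.5 -15.4 241.1] rpy [ 1.7999e+02 -3.0000e-02  1.2700e+01] F [-0.9  0.7 -1.2] M [ 0.01 -0.03  0.  ] w 51.7 ff 63.8 q [ 0.02  0.7  -0.14  1.77  0.14  0.68 -1.54]
```

```bash
python3 -m creep '[[[-0.3,0,-0.43,0,0,0,-0.004],[-0.3,0,0,0.6,0,0,0],[-0.3,0,0,0.6,0,0,0],[-0.3,0,0,0.3,0,0,0],[-0.3,0,0,0,0,0,0]]]' 60; python3 to.py 601.6 -10.9 217 13;  python3 -m creep '[[[-0.3,0,0,0.2,0,0,0],[-0.3,0,0,0.2,0,0,0],[-0.3,0,0,0,0,0,0]]]' 60;
```

```text
clock: 25.45
position: [0.6014, -0.0112, 0.2253]
tool_rot: [-3.142, 0.001, 0.226]
force: [-0.2, -0.5, -1.8]
grip_width: 0.0519
finger_force: 63.8
t cm [ 0.03 -0.02  0.83] turn [-0.     0.001 -0.001] | in goal axes [ 0.03 -0.02  0.83]
clk 25.45 pos [601.4 -11.2 225.3] rpy [-1.800e+02  4.000e-02  1.293e+01] F [-0.2 -0.5 -1.8] M [-0.04  0.    0.03] w 51.9 ff 63.8 q [ 0.01  0.72 -0.14  1.78  0.15  0.65 -1.55]
clock: 25.82
position: [0.6015, -0.0111, 0.2216]
tool_rot: [-3.142, 0.0, 0.226]
force: [-0.1, 1.0, -2.1]
grip_width: 0.052
finger_force: 63.9
```

```bash
python3 -m creep '[[[-0.3,0,0,0.2,0,0,0],[-0.3,0,0,0.15,0,0,0],[-0.3,0,0,0,0,0,0]]]' 60;  python3 -m creep '[[[-0.3,0,0,0.1,0,0,0],[-0.3,0,0,0,0,0,0]]]' 60;
```

```text
clock: 26.2
position: [0.6015, -0.0107, 0.2181]
tool_rot: [-3.141, -0.0, 0.226]
force: [0.6, 4.1, -2.0]
grip_width: 0.0518
finger_force: 63.7
clock: 26.45
position: [0.6015, -0.0108, 0.2178]
tool_rot: [-3.141, -0.0, 0.226]
force: [-4.4, 4.6, 10.5]
grip_width: 0.0517
finger_force: 65.2
```

```bash
python3 -m creep '[[[0.2,0,0,0,0,0,0],[1,0,0,0,0,0,0],[1,0,0,0,0,0,0],[1,0,0,-1,0,0,0],[1,0,0,-3,0,0,0],[1,0,0,-4,0,0,0],[1,0,0,-3,0,0,-0.02],[1,-1,-3,0,0,0,-0.02],[1,-2,-4,0,0,0,0],[1,-3,-4,0,0,0,0],[1,-3,-4,0,0,0,0],[1,-2,-4,0,0,0,0]]]' 60; python3 to.py 427 183.6 260 15.3
```

```text
clock: 27.95
position: [0.4445, 0.1442, 0.3279]
tool_rot: [3.141, -0.001, 0.265]
force: [1.0, 0.9, 0.1]
grip_width: 0.0854
finger_force: 0.0
t cm [-0.66 -4.26  6.79] turn [ 0.    -0.001 -0.002] | in goal axes [-0.65 -4.26  6.79]
clk 27.95 pos [444.5 144.2 327.9] rpy [ 1.7999e+02 -4.0000e-02  1.5210e+01] F [1.  0.9 0.1] M [ 0.01  0.03 -0.05] w 85.4 ff 0.0 q [-0.28  0.39 -0.21  2.07  0.12  0.69 -1.87]
```

```bash
python3 -m creep '[[[0,-0.3,-2,1,0,0,0],[0,-0.3,-2.2,2,0,0,0],[0,0,0,2,0,0,0],[0,0,0,1.5,0,0,0],[0,0,0,0,0,0,0],[0,0,0,0,0,0,0]]]' 30; python3 to.py 427 183.6 214 15.3
python3 - <<'E'
from meas import *
f,P=top(); q=band(P,(.5887,.264),.069,.12); print("large",hullpose(q),np.round(np.nanpercentile(q[:,2],[2,5,25]),4))
q=band(P,(.601,-.011),.065,.12); print("small",hullpose(q),np.round(np.nanpercentile(q[:,2],[2,5,25]),4))
E
```

```text
clock: 28.7
position: [0.4294, 0.1825, 0.2628]
tool_rot: [-3.142, -0.001, 0.265]
force: [0.6, 0.2, -0.7]
grip_width: 0.0432
finger_force: 0.0
t cm [-0.21 -0.17  4.88] turn [-0.    -0.001 -0.002] | in goal axes [-0.2  -0.17  4.88]
clk 28.7 pos [429.4 182.5 262.8] rpy [-1.800e+02 -4.000e-02  1.519e+01] F [ 0.6  0.2 -0.7] M [0.   0.05 0.02] w 43.2 ff 0.0 q [-0.39  0.51 -0.18  2.12  0.18  0.53 -2.01]
large (590.9, 260.4, np.float64(7.5), 'area', 4383) [0.0711 0.0739 0.0807]
small (600.9, -12.2, np.float64(12.7), 'area', 4922) [0.0695 0.0702 0.0753]
```

```bash
python3 -m creep '[[[0,-0.2,-0.15,2,0,0,0],[0,0,0,2,0,0,0],[0,0,0,0.8,0,0,0],[0,0,0,0,0,0,0],[-1,0,0,0,0,0,0],[-1,0,0,0,0,0,0],[-1,0,0,0,0,0,0],[-1,0,0,0,0,0,0],[-1,0,0,0,0,0,0]]]' 30; python3 to.py 427 183.6 214 15.3
```

```text
clock: 30.22
position: [0.4268, 0.1836, 0.2143]
tool_rot: [-3.141, -0.0, 0.266]
force: [-1.0, 0.4, 3.0]
grip_width: 0.0109
finger_force: 34.8
t cm [0.01 0.01 0.03] turn [-0.    -0.    -0.001] | in goal axes [0.01 0.01 0.03]
clk 30.23 pos [426.8 183.6 214.3] rpy [-1.7999e+02 -1.0000e-02  1.5230e+01] F [-1.   0.4  3. ] M [ 0.06  0.03 -0.01] w 10.9 ff 34.8 q [-0.42  0.6  -0.15  2.14  0.21  0.41 -2.04]
```

```bash
python3 -m creep '[[[-1,0,0,-0.5,0,0,0],[-1,0,0,-2,0,0,0],[-1,0,0,-3,0,0,0],[-1,0,0,-4,0,0,0],[-1,0,0,-4,0,0,0.05],[-1,0,0,-2,0,0,0.05],[-1,1,0,-1,0,0,0.06],[-1,3,-1,0,0,0,0.05],[-1,4,-2,0,0,0,0],[-1,4,-2,0,0,0,0],[-1,3,-2,0,0,0,0],[-1,1,-1,0,0,0,0]]]' 40; python3 to.py 589 264.2 335 3.1
```

```text
clock: 31.72
position: [0.5822, 0.2757, 0.3788]
tool_rot: [-3.142, 0.001, 0.056]
force: [-0.7, 0.2, -0.4]
grip_width: 0.0109
finger_force: 40.3
t cm [0.62 1.19 4.38] turn [-0.     0.001  0.002] | in goal axes [0.62 1.18 4.38]
clk 31.73 pos [582.2 275.7 378.8] rpy [-1.7999e+02  3.0000e-02  3.2000e+00] F [-0.7  0.2 -0.4] M [-0.04  0.04  0.04] w 10.9 ff 40.3 q [-0.43  0.58 -0.16  1.57  0.1   1.   -2.13]
```

```bash
python3 -m creep '[[[-1,0.5,0.9,0,0,0,0.002],[-1,0,0.2,1,0,0,0],[-1,0,0,2,0,0,0],[-1,0,0,1.3,0,0,0],[-1,0,0,0,0,0,0],[-1,0,0,0,0,0,0]]]' 40; python3 to.py 589 264.2 300 3.1
```

```text
clock: 32.48
position: [0.587, 0.2642, 0.3368]
tool_rot: [-3.141, -0.001, 0.054]
force: [-0.1, -1.2, -0.7]
grip_width: 0.0112
finger_force: 40.3
t cm [0.2  0.01 3.68] turn [-0.    -0.001 -0.   ] | in goal axes [0.2  0.01 3.68]
clk 32.48 pos [587.  264.2 336.8] rpy [-1.7998e+02 -3.0000e-02  3.0800e+00] F [-0.1 -1.2 -0.7] M [ 0.01 -0.02 -0.02] w 11.2 ff 40.3 q [-0.42  0.63 -0.15  1.6   0.11  0.92 -2.12]
```

```bash
python3 - <<'E'
from meas import *
f=grab("scene"); cv2.imwrite("pics/s2.png",cv2.convertScaleAbs(cv2.resize(f["image"][130:330,130:330],None,fx=3,fy=3,interpolation=cv2.INTER_CUBIC),alpha=1.4))
E
```

```text
(no output)
```

View pics/s2.png

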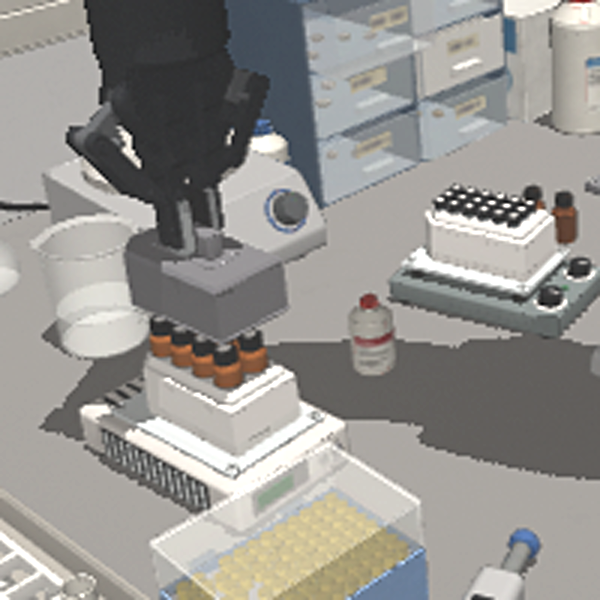

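The tall cover hangs level above the large vials, around (205,270) in the crop. The small tray sits flat on the shaker at (490,230).

```bash
python3 -m creep '[[[-1,0.2,0,0.5,0,0,0],[-1,0,0,1,0,0,0],[-1,0,0,1,0,0,0],[-1,0,0,0.8,0,0,0],[-1,0,0,0.3,0,0,0],[-1,0,0,0,0,0,0]]]' 40; python3 to.py 589 264.2 288.3 3.1; python3 -m creep '[[[-1,0,0,0.2,0,0,0],[-1,0,0,0.2,0,0,0],[-1,0,0,0,0,0,0]]]' 40
```

```text
clock: 33.28
position: [0.5889, 0.2643, 0.3]
tool_rot: [3.142, 0.0, 0.054]
force: [0.1, -0.7, -0.3]
grip_width: 0.0111
finger_force: 40.3
t cm [0.   0.01 1.17] turn [ 0.  0. -0.] | in goal axes [0.   0.01 1.17]
clk 33.27 pos [588.9 264.3 300. ] rpy [1.80e+02 2.00e-02 3.08e+00] F [ 0.1 -0.7 -0.3] M [-0.01 -0.03 -0.02] w 11.1 ff 40.3 q [-0.42  0.67 -0.15  1.62  0.12  0.85 -2.13]
clock: 33.65
position: [0.5889, 0.2643, 0.2961]
tool_rot: [3.142, 0.0, 0.054]
force: [-0.0, -0.1, 0.3]
grip_width: 0.0112
finger_force: 40.3
```

```bash
python3 -m creep '[[[-1,0,0,0.2,0,0,0],[-1,0,0,0.2,0,0,0],[-1,0,0,0,0,0,0]]]' 40; python3 -m creep '[[[-1,0,0,0.2,0,0,0],[-1,0,0,0.15,0,0,0],[-1,0,0,0,0,0,0]]]' 40
```

```text
clock: 34.02
position: [0.5889, 0.2643, 0.292]
tool_rot: [3.141, 0.0, 0.054]
force: [0.7, -1.0, -0.4]
grip_width: 0.0111
finger_force: 40.3
clock: 34.4
position: [0.589, 0.2643, 0.2886]
tool_rot: [-3.142, 0.0, 0.054]
force: [0.5, 0.1, -0.1]
grip_width: 0.0109
finger_force: 40.3
```

```bash
python3 -m creep '[[[-1,0,0,0.1,0,0,0],[-1,0,0,0.05,0,0,0],[-1,0,0,0,0,0,0]]]' 40
```

```text
clock: 34.78
position: [0.5889, 0.2646, 0.2881]
tool_rot: [-3.141, -0.001, 0.054]
force: [-4.6, 0.5, 12.7]
grip_width: 0.0111
finger_force: 42.1
```

```bash
python3 -m creep '[[[-0.4,0,0,0,0,0,0],[0,0,0,0,0,0,0],[0,0,0,0,0,0,0],[0,0,0,-1,0,0,0],[0,0,0,-2,0,0,0],[0,0,0,-3,0,0,0],[0,-1,3,-1,0,0,-0.05],[0,-2,4,0,0,0,-0.08],[0,-3,4,0,0,0,-0.1],[0,-3,4,0,0,0,0],[0,-2,4.5,0,0,0,0],[0,-1,5,0,0,0,0]]]' 30; python3 to.py 416.6 -132.3 240 16
```

```text
clock: 36.28
position: [0.5224, -0.0006, 0.359]
tool_rot: [3.141, -0.002, 0.284]
force: [1.0, 0.2, -0.9]
grip_width: 0.0426
finger_force: 0.0
t cm [-13.87   9.67  11.88] turn [ 0.001 -0.002  0.005] | in goal axes [-13.8    9.75  11.9 ]
clk 36.27 pos [522.4  -0.6 359. ] rpy [ 1.7997e+02 -1.0000e-01  1.6290e+01] F [ 1.   0.2 -0.9] M [-0.02 -0.08  0.02] w 42.6 ff 0.0 q [ 0.04  0.42 -0.2   1.91  0.11  0.82 -1.51]
```

```bash
python3 -m creep '[[[0,-2,1.5,0,0,0,0.005],[0,-4,2.5,1,0,0,0],[0,-4,2.5,3,0,0,0],[0,-2.5,2,3,0,0,0],[0,-1.3,1.2,3,0,0,0],[0,0,0,1.8,0,0,0],[0,0,0,0,0,0,0],[0,0,0,0,0,0,0]]]' 30; python3 to.py 416.6 -132.3 198 16
python3 - <<'E'
from meas import *
f,P=top(); q=band(P,(.5887,.264),.09,.16); print("tall",hullpose(q),np.round(np.nanpercentile(q[:,2],[2,25,50,95]),4))
q=band(P,(.589,.264),.119,.16); print("rib",hullpose(q),np.round(np.nanpercentile(q[:,2],[2,25,50,95]),4))
q=band(P,(.601,-.011),.065,.12); print("small",hullpose(q),np.round(np.nanpercentile(q[:,2],[2,5,25]),4))
E
```

```text
clock: 37.28
position: [0.4174, -0.1302, 0.2402]
tool_rot: [3.141, -0.001, 0.279]
force: [0.9, -0.0, -0.5]
grip_width: 0.0427
finger_force: 0.0
t cm [-0.14  0.18  4.22] turn [ 0.001 -0.001  0.   ] | in goal axes [-0.13  0.18  4.22]
clk 37.27 pos [ 417.4 -130.2  240.2] rpy [ 1.7997e+02 -7.0000e-02  1.6010e+01] F [ 0.9 -0.  -0.5] M [ 0.    0.   -0.03] w 42.7 ff 0.0 q [ 0.27  0.52 -0.14  2.2   0.17  0.43 -1.29]
tall (587.5, 262.5, np.float64(2.3), 'area', 4862) [0.096  0.1122 0.113  0.1304]
rib (589.2, 263.4, np.float64(2.9), 'area', 485) [0.1228 0.1289 0.1301 0.1316]
small (600.8, -12.2, np.float64(12.7), 'area', 4919) [0.0696 0.0702 0.0756]
```

```bash
python3 -m creep '[[[0,-0.13,0.17,1,0,0,0],[0,0,0,2,0,0,0],[0,0,0,1.2,0,0,0],[0,0,0,0,0,0,0],[-1,0,0,0,0,0,0],[-1,0,0,0,0,0,0],[-1,0,0,0,0,0,0],[-1,0,0,0,0,0,0],[-1,0,0,0,0,0,0]]]' 30; python3 to.py 416.6 -132.3 198 16
```

```text
clock: 38.8
position: [0.4163, -0.1326, 0.1977]
tool_rot: [3.141, -0.001, 0.279]
force: [-1.8, 0.9, 8.7]
grip_width: 0.0113
finger_force: 31.6
t cm [ 0.04 -0.02 -0.03] turn [ 0.    -0.001 -0.001] | in goal axes [ 0.04 -0.02 -0.03]
clk 38.8 pos [ 416.3 -132.6  197.7] rpy [ 1.7998e+02 -4.0000e-02  1.5970e+01] F [-1.8  0.9  8.7] M [ 0.07  0.25 -0.01] w 11.3 ff 31.6 q [ 0.25  0.61 -0.11  2.22  0.19  0.32 -1.31]
```

```bash
python3 -m creep '[[[-1,0,0,-0.5,0,0,0],[-1,0,0,-2,0,0,0],[-1,0,0,-3,0,0,0],[-1,0,0,-4,0,0,0],[-1,0,0,-3,0,0,0.03],[-1,2,-1,-1,0,0,0.02],[-1,4,-1,0,0,0,0],[-1,4,-1.5,0,0,0,0],[-1,4,-1.5,0,0,0,0],[-1,3.5,-1.5,0,0,0,0],[-1,2,-1,0,0,0,0],[-1,0,0,0,0,0,0]]]' 40; python3 to.py 601.4 -11.6 285 12.9
```

```text
clock: 40.3
position: [0.5893, -0.0137, 0.3322]
tool_rot: [-3.141, -0.0, 0.231]
force: [-0.7, -0.4, -0.6]
grip_width: 0.0115
finger_force: 40.0
t cm [1.22 0.07 4.72] turn [-0.001 -0.     0.005] | in goal axes [1.23 0.06 4.72]
clk 40.3 pos [589.3 -13.7 332.2] rpy [-1.7997e+02 -2.0000e-02  1.3210e+01] F [-0.7 -0.4 -0.6] M [-0.06 -0.01  0.02] w 11.5 ff 40.0 q [ 0.05  0.55 -0.18  1.76  0.12  0.84 -1.53]
```

```bash
python3 -m creep '[[[-1,0.8,0.07,0.5,0,0,0.005],[-1,0.4,0,1,0,0,0],[-1,0,0,1.5,0,0,0],[-1,0,0,1,0,0,0],[-1,0,0,0.5,0,0,0],[-1,0,0,0,0,0,0],[-1,0,0,0,0,0,0]]]' 40; python3 to.py 601.4 -11.6 267.7 12.9
```

```text
clock: 41.18
position: [0.6008, -0.0129, 0.2876]
tool_rot: [3.141, -0.001, 0.224]
force: [-0.9, 0.3, 0.6]
grip_width: 0.0109
finger_force: 40.0
t cm [ 0.09 -0.12  1.99] turn [ 0.    -0.001 -0.001] | in goal axes [ 0.09 -0.12  1.99]
clk 41.17 pos [600.8 -12.9 287.6] rpy [ 1.7999e+02 -3.0000e-02  1.2820e+01] F [-0.9  0.3  0.6] M [-0.    0.03 -0.  ] w 10.9 ff 40.0 q [ 0.04  0.63 -0.17  1.76  0.14  0.77 -1.55]
```

```bash
python3 -m creep '[[[-1,0.08,-0.12,0.4,0,0,0],[-1,0,0,0.4,0,0,0],[-1,0,0,0.3,0,0,0],[-1,0,0,0,0,0,0]]]' 40; python3 to.py 601.4 -11.6 267.7 12.9;python3 -m creep '[[[-1,0,0,0.2,0,0,0],[-1,0,0,0.2,0,0,0],[-1,0,0,0,0,0,0]]]' 40; python3 -m creep '[[[-1,0,0,0.2,0,0,0],[-1,0,0,0,0,0,0]]]' 40
```

```text
clock: 41.68
position: [0.6011, -0.0115, 0.2759]
tool_rot: [-3.141, 0.0, 0.224]
force: [0.3, 1.2, -0.6]
grip_width: 0.0112
finger_force: 39.9
t cm [0.02 0.01 0.82] turn [-0.     0.    -0.001] | in goal axes [0.02 0.01 0.82]
clk 41.67 pos [601.1 -11.5 275.9] rpy [-1.7999e+02  2.0000e-02  1.2820e+01] F [ 0.3  1.2 -0.6] M [ 0.11 -0.01  0.04] w 11.2 ff 39.9 q [ 0.03  0.65 -0.16  1.76  0.14  0.75 -1.55]
clock: 42.05
position: [0.6012, -0.0116, 0.2721]
tool_rot: [-3.142, 0.0, 0.224]
force: [0.6, -0.0, -0.5]
grip_width: 0.0108
finger_force: 40.0
clock: 42.3
position: [0.6012, -0.0116, 0.2701]
tool_rot: [-3.142, 0.0, 0.224]
force: [1.6, 0.1, -0.3]
grip_width: 0.0105
finger_force: 40.0
```

```bash
python3 -m creep '[[[-1,0,0,0.2,0,0,0],[-1,0,0,0.05,0,0,0],[-1,0,0,0,0,0,0]]]' 40; python3 -m creep '[[[-1,0,0,0.1,0,0,0],[-1,0,0,0,0,0,0]]]' 40
```

```text
clock: 42.68
position: [0.6012, -0.0115, 0.2678]
tool_rot: [3.142, -0.0, 0.224]
force: [-0.5, 1.0, 3.0]
grip_width: 0.0112
finger_force: 40.4
clock: 42.92
position: [0.6012, -0.0116, 0.2677]
tool_rot: [3.141, -0.0, 0.224]
force: [-5.9, 0.6, 20.6]
grip_width: 0.0109
finger_force: 42.7
```

Seated. Next I release, retreat and look.

```bash
python3 -m creep '[[[-0.4,0,0,-0.1,0,0,0],[0,0,0,0,0,0,0],[0,0,0,0,0,0,0],[0,0,0,-1,0,0,0],[0,0,0,-3,0,0,0],[0,0,0,-4,0,0,0],[0,-1,4,-1,0,0,0],[0,-1,5,0,0,0,0],[0,0,5,0,0,0,0],[0,0,5,0,0,0,0],[0,0,5,0,0,0,0],[0,0,5,0,0,0,0]]]' 30
python3 - <<'E'
from meas import *
f,P=top()
for n,c,lo,hi in (("tall",(.5887,.264),.09,.16),("rib",(.589,.264),.119,.16),("low",(.601,-.011),.075,.16),("rib",(.601,-.011),.098,.16),("wb",(.597,.12),.03,.1),("timer",(.4356,0),.008,.05)):
    q=band(P,c,lo,hi); print(n,hullpose(q),np.round(np.nanpercentile(q[:,2],[2,25,50,95]),4))
a=cv2.resize(f["image"][140:250,180:350],None,fx=3,fy=3,interpolation=cv2.INTER_CUBIC)
b=cv2.resize(grab("scene")["image"][160:330,140:360],None,fx=2.3,fy=2.3,interpolation=cv2.INTER_CUBIC)[:, :510]
b=b[:270] if len(b)>270 else b
b=cv2.resize(grab("scene")["image"][180:300,150:335],(510,330),interpolation=cv2.INTER_CUBIC) if 0 else b
cv2.imwrite("pics/end.png",cv2.convertScaleAbs(np.vstack([a,np.pad(b,((0,0),(0,510-b.shape[1]),(0,0)))]),alpha=1.5))
E
```

```text
clock: 44.42
position: [0.6462, -0.3004, 0.3585]
tool_rot: [3.141, -0.001, 0.224]
force: [0.2, 0.6, -0.2]
grip_width: 0.0424
finger_force: 0.0
tall (587.5, 262.4, np.float64(2.3), 'area', 4826) [0.0956 0.1122 0.113  0.1304]
rib (588.8, 263.3, np.float64(2.6), 'area', 486) [0.1236 0.1292 0.1302 0.132 ]
low (600.9, -13.1, np.float64(12.7), 'area', 4942) [0.0876 0.0922 0.093  0.1105]
rib (602.0, -12.9, np.float64(11.6), 'area', 457) [0.1039 0.1098 0.1104 0.1117]
wb (596.8, 120.5, np.float64(5.7), 'area', 715) [0.0329 0.0457 0.048  0.0604]
timer (435.4, -0.6, np.float64(-20.9), 'area', 3651) [0.0106 0.017  0.0179 0.0199]
```

View pics/end.png

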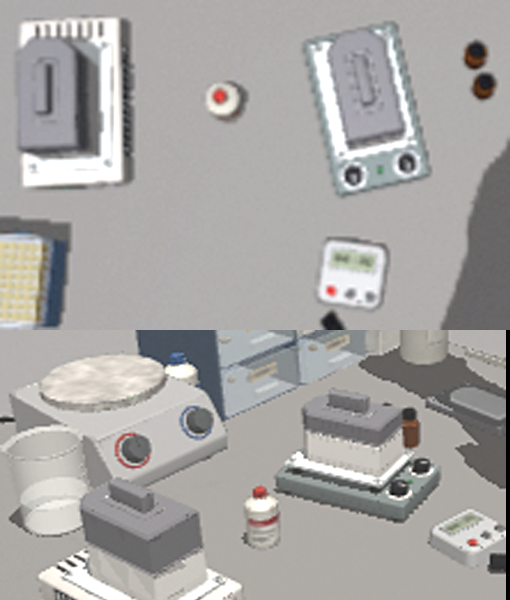

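Both covers sit level with the chamfered ends to the rear: tall on the cooler at (52,95) and low on the shaker at (365,85). The roof heights of 112 and 92 mm match fully seated covers. The white bottle and timer haven't moved, and nothing came near the amber bottle.

```bash
python3 -c "
from workcell import bot
print(bot.job_done())"
```

```text
the job is handed in; nothing more can be done
None
```

The trays are exchanged (large vials on the cooler, small vials on the shaker), each is closed with its matching cover, seated and chamfers matched by the final measurements, and the job was handed in at about 45 s.

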